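# Fit the D-shaped pusher into the cheese grater's feed chute

### The arm

A 7-joint arm with a two-finger parallel gripper is mounted at the origin on the work surface. World frame = base frame: x ahead of the robot, y to its left, z up, the work surface at z = 0. Lengths are in m, angles in rad, forces in N, time in s.
With the tool pointing down it reaches from about 0.425 to 0.95 m from the base axis. Payload 4.7 kg.
Tool frame: the origin (TCP) lies where the fingers leave the gripper's body, on its centre line; the fingertips stand arm.nose_length ahead of it and the grasp point (between the pads) lies 54 mm ahead of it (arm.nose_length is the distance from the TCP to the fingertips, in m); z points along the fingers, y is the line along which they close (so a half turn about z gives the same grasp; the last joint's range is limited). The gripper opens to 85 mm and grips with 20 to 120 N. Pads are 22 mm wide; open, the fingers measure 114 mm over their backs; the gripper's body (76 mm by 85 mm) begins 54 mm behind the grasp point. The pads swing forward as they close: fully open they stand 13 mm farther back than shut.
Start: joints at [-1.237, 0.469, -0.049, 1.532, 0.024, 1.141, -0.082], TCP at [0.24, 0.631, 0.304] pointing down, gripper open.
Joint ranges: [-2.59, 2.59], [-0.33, 1.99], [-1.39, 1.29], [0.1, 2.45], [-1.04, 4.18], [0.21, 1.99], [-2.66, 2.66]. Speed limits (rad/s): [2.57, 2.57, 3.14, 3.14, 3.14, 3.14, 3.14].

### API

Orientations are given as a rotation vector (axis times angle).
In Python, from rig import arm gives the robot as it stands.
- The arm moves only by the tool servo_tool, never from a script. Its argument "rows" is a list that holds one entry, the list of rows, each a list of 7 numbers: the turn, a rotation vector about the tool's x, y, z normalised to -1 to 1, where 1 is 0.15 rad, then the shift along the tool's x, y, z normalised to -1 to 1, where 1 is 2 cm, then the opening, from 0 (shut) to 1 (fully open). In form: [[[wx, wy, wz, tx, ty, tz, jaw], ...]]. A call has exactly 10 rows; each row shifts and turns the commanded pose from where the row before left it, along the tool's axes as they then stand; what a row does not reach is not made up. A row lasts 1/8 s, in which the tool goes at most 62.5 mm and 10.7 degrees, less where a joint would pass 70% of its speed; a pose out of reach is approached as far as the arm can. A call with a number of a shift or a turn outside -1 to 1 is refused whole. A call with a gripper value outside its range is refused whole. The fingers move at their own pace and stop on an object; the grip force is fixed at half the most. Time passes only in rows, so rows that do not move let the fingers close, or fill a call up. It gives the time, the measured TCP pose, the force, the opening and the grip force at its end, in the units of the state.
- arm.get_obs(): the state, without advancing time (a new reading comes with each control period).
- arm.read_camera(name): name is "scene" or "side" or "wrist"; returns a dict with "frame" (384x512x3 uint8, red, green, blue), "intrinsics" (3x3 intrinsics, pixels), "rvec" (rotation vector, rad) and "tvec" (3), from world to camera coordinates, as OpenCV has them. Camera axes: x right, y down, z forward; pixel columns grow to the right and rows downward; lengths in m; the calibration is good to about 2 mm. The wrist camera is an equidistant fisheye: a pixel r from the principal point sees the ray r / f radians off the axis. A picture is of the moment at which its call begins. There is no depth.
- arm.finish_job(): hands the job in; it is judged then, once.
The state is a dict: "t": time; "qpos": joint angles; "joint_vel": joint speeds; "tau": joint torques, N m; "tcp_pos": TCP position; "orientation": TCP orientation; "ft_force": force on the tool from outside, world axes, zero at the start; "ft_torque": the same for the moment, N m; "grip_width": opening from 0.0 (shut) to 1.0 (fully open); "grip_force": force on a finger pad.
Only numpy, scipy, OpenCV 4.12 (cv2) and the standard library are available. Lean on these libraries where they do the work, as an engineer would, in place of code of your own. Each camera call takes 0.05 s, during which the arm holds its last target. There are 200 camera calls.

### The job

Two blue-and-white pushers stand by the electric cheese grater on the judging table. Take the D-shaped one, the one with a flat side, turn it so that its flat matches the flat of the grater's feed chute, and put it into the chute until its blue flange sits fully home on the chute's rim; let go of it. Leave the round pusher and the red cup standing where they are.

Things in the scene. Friction and masses are not known exactly. Their poses are not given: they have to be found in the camera images.
- dpusher_grip (a point): Loose upright D pusher, 102 mm tall. White stem 50 mm long: radius 34, flat 10 mm from axis, lowest 10 mm tapers in by 4. Blue flange 8 thick: radius 48, flat 24 mm from axis. On top a white fin 16 thick (x), 46 long (y), 44 tall. Point: fin's middle, on the axis, 80 mm over the foot, 22 over the flange. z up; both flats face -x; pinch the fin across x.
- chute_mouth (a point): Top of the fixed white grater's metal chute with blue rim: point on its axis at rim level, 150 mm up. D opening: radius 40, flat 16 mm from axis on its -x side, 62 deep, walls 6 mm; z up. The pusher fits only with its x along this x (6 mm play all round); seated, its flange rests on the rim, fin's middle 30 mm above this point. Motor housing on the +x side; nothing is higher than the rim.
- roundpusher_grip (a point): Bystander: the other pusher, loose and upright; same colours, height, fin and point as the D-shaped one, but its stem (radius 34 mm) and flange (radius 48 mm) are fully round, so it does not fit this chute.
- cup_middle (a point): Bystander: a red plastic cup, loose and upright, empty, 110 mm tall, 90 mm across the rim. Point on its axis half-way up, z up.
There are look-alikes about, which are no part of the job. Leave any green or yellow look-alike of the part that bears dpusher_grip alone.

How it is judged:
On the way:
1. the D-shaped pusher is lifted off the table (fin's middle more than 120 mm above the table) (height (world z) of dpusher_grip above 0.12 m), for 0.1 s.
At the end, for the whole second after the job is handed in: The D-shaped pusher sits in the chute: its axis within 15 mm of the chute's, its fin's middle 20 to 36 mm above the rim (flange down on the rim), upright within 7 degrees, its flat parallel to the chute's within 23 degrees, and released (horizontal distance between dpusher_grip and chute_mouth below 0.015 m and z of dpusher_grip in the frame of chute_mouth between 0.02 and 0.036 m and angle between dpusher_grip's own z axis and vertical below 0.12 rad and angle between the x axis of dpusher_grip and the x axis of chute_mouth, either way round below 0.4 rad); the robot touches nothing.
It fails at once if the round pusher is shifted or knocked by more than 30 mm (distance of roundpusher_grip from where it was at the start of the episode above 0.03 m).
It fails at once if the red cup is shifted by more than 30 mm or tipped (distance of cup_middle from where it was at the start of the episode above 0.03 m or angle between cup_middle's own z axis and vertical above 0.5 rad).
It also fails if it takes over 38 s, if anything falls off the work surface, if the arm or the gripper's body presses on something with over 40 N, if the wrist force passes 120 N, or if a joint passes its speed limit or range.

## Working session

There is one attempt and no reset: what is moved stays moved. The work goes in short steps, Python scripts to look and compute and a tool call to move; the robot and the scene stay as the last step left them, time stands still between calls to the robot, and variables do not carry over. Pictures are saved under pics/ and viewed, at most 10 in all, crops included, and the job is handed in when it is done.

Besides the shell and the picture viewer there is one more tool, called after "Call:" by a JSON object that holds its "name" and its "arguments", one argument or row to a line. servo_tool: Moves the arm, as the interface text tells. Its arguments: {"type":"object","properties":{"rows":{"type":"array"}},"required":["rows"]}

```bash
mkdir -p pics; cat > h.py <<'E'
import numpy as np, cv2
from rig import arm
def ray(c,u,v,fish=False):
    K=c["intrinsics"];R=cv2.Rodrigues(np.array(c["rvec"],float))[0];t=np.array(c["tvec"],float)
    x=(u-K[0][2])/K[0][0];y=(v-K[1][2])/K[1][1]
    if fish:
        r=np.hypot(x,y)+1e-12;d=np.array([np.sin(r)*x/r,np.sin(r)*y/r,np.cos(r)])
    else: d=np.array([x,y,1.])
    return -R.T@t, R.T@d
def onz(c,u,v,z,fish=False):
    o,d=ray(c,u,v,fish);return o+d*(z-o[2])/d[2]
E
python3 - <<'E'
from h import *
import pickle
d={}
for n in("scene","side","wrist"):
    d[n]=arm.read_camera(n);cv2.imwrite(f"pics/{n}0.png",d[n]["frame"][...,::-1])
    print(n,ray(d[n],256,192))
pickle.dump(d,open("c0.pkl","wb"));print(arm.get_obs(),arm.nose_length)
E
```

```text
scene (array([ 1.21488438, -0.28013535,  0.81138802]), array([-0.69334665,  0.26107976, -0.67184741]))
side (array([ 0.3658561 , -0.66244386,  0.82911809]), array([ 0.1166863 ,  0.653979  , -0.74751693]))
wrist (array([0.16023642, 0.66191578, 0.37193758]), array([ 0.2946885 , -0.13123102, -0.94670209]))
{'t': 0.15, 'qpos': array([-1.23691793,  0.46928314, -0.04856848,  1.5333936 ,  0.02409666,
        1.14099044, -0.08229245]), 'joint_vel': array([-1.32244417e-03, -8.50005068e-04,  9.98018010e-04, -4.13198241e-03,
       -5.30712819e-05,  1.51766056e-03, -4.67270429e-04]), 'tau': array([ 8.63434198e-04, -5.10767627e+01, -4.68428142e-02, -2.37973988e+01,
        1.07310075e-02,  5.41233370e-03,  6.17380323e-06]), 'tcp_pos': array([0.23941764, 0.63076843, 0.30309512]), 'orientation': array([-5.66680522e-01, -3.08984135e+00,  2.31478055e-03]), 'ft_force': array([ 0.31056626, -0.05415718, -0.02152918]), 'ft_torque': array([0.08300767, 0.02154745, 0.00163328]), 'grip_force': 0.0, 'grip_width': 1.0011683868313146} 0.0726
```

View pics/scene0.png

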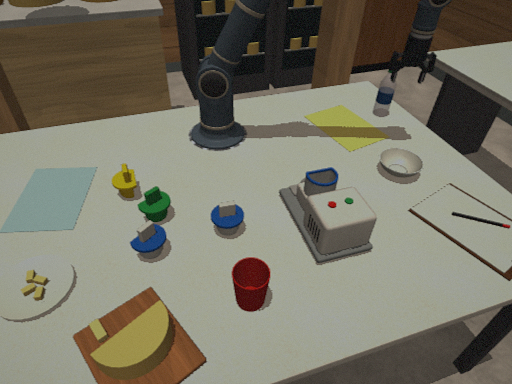

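View pics/side0.png

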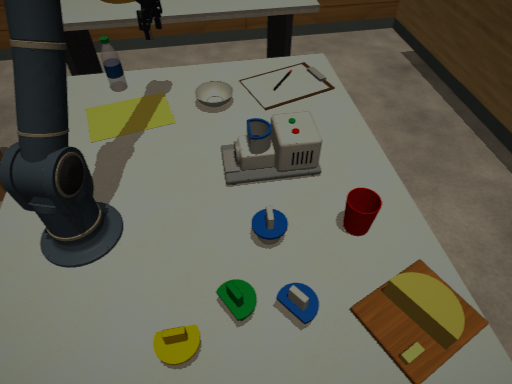

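View pics/wrist0.png

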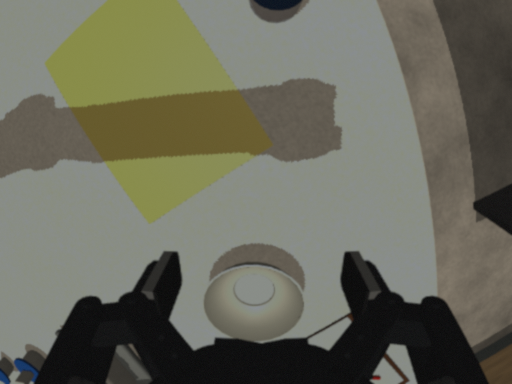

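The scene view shows the D pusher at about (149,240), the round pusher at (228,217), the chute rim at (322,178) and the cup at (251,284). The side view shows them at (298,301), (270,224), (259,130) and (361,212). The green (237,298) and yellow (178,345) pushers are look-alikes. The wrist view shows only the bowl and the yellow sheet.

```bash
cat >> h.py <<'E'
def blobs(c,fish=False,amin=150):
    h=cv2.cvtColor(c["frame"],cv2.COLOR_RGB2HSV)
    m=cv2.inRange(h,(100,130,50),(125,255,255))
    m=cv2.morphologyEx(m,cv2.MORPH_CLOSE,np.ones((3,3)))
    return [k for k in cv2.findContours(m,cv2.RETR_EXTERNAL,cv2.CHAIN_APPROX_NONE)[0] if cv2.contourArea(k)>amin]
def dshape(c,k,z,R,f,fish=False):
    P=np.array([onz(c,*p[0],z,fish)[:2] for p in k])
    hull=cv2.convexHull(P.astype(np.float32))
    mm=(P*1e4).astype(np.int32)
    a=cv2.approxPolyDP(cv2.convexHull(mm),25,True)[:,0]/1e4
    e=np.roll(a,-1,0)-a;L=np.linalg.norm(e,axis=1);i=L.argmax()
    mid=a[i]+e[i]/2;n=np.array([-e[i][1],e[i][0]])/L[i]
    (cx,cy),r=cv2.minEnclosingCircle(hull)
    if n@(np.array([cx,cy])-mid)<0:n=-n
    return dict(chord=L[i].round(4),center=(mid+f*n).round(4),xdeg=np.degrees(np.arctan2(n[1],n[0])).round(1),circ=np.round((cx,cy,r),4))
E
python3 - <<'E'
from h import *
import pickle
d=pickle.load(open("c0.pkl","rb"))
for n in("scene","side"):
    for k in blobs(d[n]):
        print(n,cv2.boundingRect(k),cv2.contourArea(k))
        print("  z58",dshape(d[n],k,.056,.048,.024));print("  z150",dshape(d[n],k,.150,.046,.022))
o=arm.get_obs();R=cv2.Rodrigues(o["orientation"])[0];print(R.round(3))
c=d["wrist"];print(c["intrinsics"],R.T@(ray(c,0,0)[0]-o["tcp_pos"]))
E
```

```text
scene (131, 225, 35, 28) 434.0
  z58 {'chord': np.float64(0.0787), 'center': array([ 0.5208, -0.3221]), 'xdeg': np.float64(33.2), 'circ': array([ 0.5213, -0.3217,  0.049 ])}
  z150 {'chord': np.float64(0.0691), 'center': array([ 0.608 , -0.3164]), 'xdeg': np.float64(33.2), 'circ': array([ 0.6076, -0.3166,  0.0429])}
scene (211, 205, 32, 24) 378.5
  z58 {'chord': np.float64(0.0561), 'center': array([ 0.4886, -0.0946]), 'xdeg': np.float64(-13.2), 'circ': array([ 0.5043, -0.0985,  0.0492])}
  z150 {'chord': np.float64(0.049), 'center': array([ 0.5799, -0.1179]), 'xdeg': np.float64(-13.2), 'circ': array([ 0.5927, -0.1211,  0.0431])}
scene (306, 168, 32, 18) 394.5
  z58 {'chord': np.float64(0.0762), 'center': array([0.418 , 0.2432]), 'xdeg': np.float64(-1.2), 'circ': array([0.4219, 0.2462, 0.0537])}
  z150 {'chord': np.float64(0.0668), 'center': array([0.5181, 0.178 ]), 'xdeg': np.float64(-1.2), 'circ': array([0.5206, 0.1807, 0.0471])}
side (277, 283, 42, 40) 1044.5
  z58 {'chord': np.float64(0.0784), 'center': array([ 0.5184, -0.3257]), 'xdeg': np.float64(35.2), 'circ': array([ 0.5185, -
[... 324 characters left out ...]
  0.0486])}
  z150 {'chord': np.float64(0.0358), 'center': array([ 0.4801, -0.1828]), 'xdeg': np.float64(75.3), 'circ': array([ 0.4846, -0.167 ,  0.0427])}
side (247, 118, 25, 20) 363.5
  z58 {'chord': np.float64(0.0634), 'center': array([0.5341, 0.2848]), 'xdeg': np.float64(-0.5), 'circ': array([0.5381, 0.2979, 0.0528])}
  z150 {'chord': np.float64(0.0557), 'center': array([0.5146, 0.1696]), 'xdeg': np.float64(-0.4), 'circ': array([0.5171, 0.1811, 0.0464])}
[[-0.935  0.355 -0.   ]
 [ 0.355  0.935 -0.001]
 [-0.    -0.001 -1.   ]]
[[297.31863964   0.         260.78632978]
 [  0.         297.31863964 194.07237441]
 [  0.           0.           1.        ]] [ 0.08507729  0.00091899 -0.06884851]
```

Call:
{"name": "servo_tool", "arguments": {
  "rows": [
    [[0, 0, 0.41, -1, 0, 0, 1], [0, 0, 0.41, -1, 0, 0, 1], [0, 0, 0.41, -1, 0, 0, 1], [0, 0, 0.41, -1, 0, 0, 1], [0, 0, 0.41, -1, 0, 0, 1], [0, 0, 0.41, -1, 0, 0, 1], [0, 0, 0.41, -1, 0, 0, 1], [0, 0, 0.41, -1, 0, 0, 1], [0, 0, 0.41, -1, 0, 0, 1], [0, 0, 0.41, -1, 0, 0, 1]]
  ]
}}

```text
t: 1.4
tcp_pos: [0.3983, 0.5125, 0.304]
orientation: [-1.481, -2.771, -0.0]
ft_force: [0.1, -0.2, 0.1]
grip_width: 0.998
grip_force: 0.0
```

Call:
{"name": "servo_tool", "arguments": {
  "rows": [
    [[0, 0, 0, -1, -0.5, 0, 1], [0, 0, 0, -1, -0.5, 0, 1], [0, 0, 0, -1, -0.5, 0, 1], [0, 0, 0, -1, -0.5, 0, 1], [0, 0, 0, -1, -0.5, 0, 1], [0, 0, 0, -1, -0.5, 0, 1], [0, 0, 0, -1, -0.5, 0, 1], [0, 0, 0, -1, -0.5, 0, 1], [0, 0, 0, -1, -0.5, 0, 1], [0, 0, 0, -1, -0.5, 0, 1]]
  ]
}}

```text
t: 2.65
tcp_pos: [0.4265, 0.2904, 0.3039]
orientation: [-1.476, -2.773, -0.0]
ft_force: [0.3, -0.1, 0.0]
grip_width: 1.0
grip_force: 0.0
```

Call:
{"name": "servo_tool", "arguments": {
  "rows": [
    [[0, 0, 0, -1, -0.48, 0, 1], [0, 0, 0, -1, -0.48, 0, 1], [0, 0, 0, -1, -0.48, 0, 1], [0, 0, 0, -1, -0.48, 0, 1], [0, 0, 0, -1, -0.48, 0, 1], [0, 0, 0, -1, -0.48, 0, 1], [0, 0, 0, -1, -0.48, 0, 1], [0, 0, 0, -1, -0.48, 0, 1], [0, 0, 0, -1, -0.48, 0, 1], [0, 0, 0, -1, -0.48, 0, 1]]
  ]
}}

```text
t: 3.9
tcp_pos: [0.4584, 0.0709, 0.3039]
orientation: [1.476, 2.773, 0.001]
ft_force: [0.0, -0.0, -0.2]
grip_width: 1.0
grip_force: 0.0
```

Call:
{"name": "servo_tool", "arguments": {
  "rows": [
    [[0, 0, 0, -1, -0.48, 0, 1], [0, 0, 0, -1, -0.48, 0, 1], [0, 0, 0, -1, -0.48, 0, 1], [0, 0, 0, -1, -0.48, 0, 1], [0, 0, 0, -1, -0.48, 0, 1], [0, 0, 0, -1, -0.48, 0, 1], [0, 0, 0, -1, -0.48, 0, 1], [0, 0, 0, -1, -0.48, 0, 1], [0, 0, 0, -1, -0.48, 0, 1], [0, 0, 0, -1, -0.48, 0, 1]]
  ]
}}

```text
t: 5.15
tcp_pos: [0.4903, -0.1484, 0.3039]
orientation: [-1.475, -2.774, -0.0]
ft_force: [0.2, -0.1, -0.6]
grip_width: 1.001
grip_force: 0.0
```

Call:
{"name": "servo_tool", "arguments": {
  "rows": [
    [[0, 0, 0, -1, -0.48, 0, 1], [0, 0, 0, -1, -0.48, 0, 1], [0, 0, 0, -1, -0.48, 0, 1], [0, 0, 0, -1, -0.48, 0, 1], [0, 0, 0, -1, -0.48, 0, 1], [0, 0, 0, -1, -0.48, 0, 1], [0, 0, 0, -1, -0.48, 0, 1], [0, 0, 0, -1, -0.48, 0, 1], [0, 0, 0, 0, 0, 0, 1], [0, 0, 0, 0, 0, 0, 1]]
  ]
}}

```text
t: 6.4
tcp_pos: [0.5161, -0.3221, 0.3036]
orientation: [-1.474, -2.773, -0.001]
ft_force: [0.7, 0.5, -0.5]
grip_width: 1.003
grip_force: 0.0
```

```bash
python3 - <<'E'
from h import *
c=arm.read_camera("wrist");cv2.imwrite("pics/w1.png",c["frame"][...,::-1])
o=arm.get_obs();print(o["tcp_pos"],o["orientation"])
for k in blobs(c):
    print(cv2.boundingRect(k));print("  z58",dshape(c,k,.056,.048,.024,True))
E
```

```text
[ 0.51633724 -0.32179599  0.3036896 ] [-1.47361000e+00 -2.77378932e+00 -1.51275415e-03]
(237, 134, 65, 82)
  z58 {'chord': np.float64(0.0798), 'center': array([ 0.5179, -0.3249]), 'xdeg': np.float64(35.1), 'circ': array([ 0.517 , -0.3253,  0.0472])}
(321, 0, 81, 45)
  z58 {'chord': np.float64(0.0927), 'center': array([ 0.512 , -0.1125]), 'xdeg': np.float64(-47.5), 'circ': array([ 0.5007, -0.1003,  0.0476])}
```

View pics/w1.png

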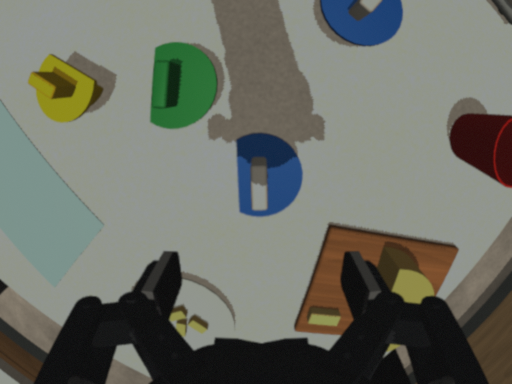

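The wrist view shows the D pusher at about (268,175) with its flat to the left, centred under the gripper. The green pusher at (183,85) is clear of the fingers. Descending now.

Call:
{"name": "servo_tool", "arguments": {
  "rows": [
    [[0, 0, 0.05, -0.18, 0, 1, 1], [0, 0, 0, 0, 0, 1, 1], [0, 0, 0, 0, 0, 1, 1], [0, 0, 0, 0, 0, 1, 1], [0, 0, 0, 0, 0, 1, 1], [0, 0, 0, 0, 0, 1, 1], [0, 0, 0, 0, 0, 1, 1], [0, 0, 0, 0, 0, 1, 1], [0, 0, 0, 0, 0, 0.2, 1], [0, 0, 0, 0, 0, 0, 0.6]]
  ]
}}

```text
t: 7.7
tcp_pos: [0.5185, -0.3259, 0.1398]
orientation: [1.486, 2.768, -0.0]
ft_force: [-0.7, -0.7, 0.8]
grip_width: 0.817
grip_force: 0.0
```

Call:
{"name": "servo_tool", "arguments": {
  "rows": [
    [[0, 0, 0, 0, 0, 0, 0], [0, 0, 0, 0, 0, 0, 0], [0, 0, 0, 0, 0, 0, 0], [0, 0, 0, 0, 0, 0, 0], [0, 0, 0, 0, 0, 0, 0], [0, 0, 0, 0, 0, 0, 0], [0, 0, 0, 0, 0, 0, 0], [0, 0, 0, 0, 0, -0.3, 0], [0, 0, 0, 0, 0, -0.7, 0], [0, 0, 0, 0, 0, -1, 0]]
  ]
}}

```text
t: 8.95
tcp_pos: [0.5182, -0.3256, 0.1806]
orientation: [-1.485, -2.767, 0.0]
ft_force: [-0.2, -0.4, -2.8]
grip_width: 0.184
grip_force: 59.9
```

Call:
{"name": "servo_tool", "arguments": {
  "rows": [
    [[0, 0, 0.5, 0, 0, -1, 0], [0, 0, 0.5, 0, 0, -1, 0], [0, 0, 0.5, 0, 0, -1, 0], [0, 0, 0.5, 0, 0, -1, 0], [0, 0, 0.5, 0, 0, -1, 0], [0, 0, 0.5, 0, 0, -1, 0], [0, 0, 0.5, 0, 0, -1, 0], [0, 0, 0.5, 0, 0, -1, 0], [0, 0, 0, 0.6, 0, 0, 0], [0, 0, 0, 1, 0, 0, 0]]
  ]
}}

```text
t: 10.2
tcp_pos: [0.5183, -0.293, 0.3399]
orientation: [-2.237, -2.205, -0.001]
ft_force: [-0.1, 0.8, -2.3]
grip_width: 0.175
grip_force: 60.2
```

Call:
{"name": "servo_tool", "arguments": {
  "rows": [
    [[0, 0, 0, 1, 0, 0, 0], [0, 0, 0, 1, 0, 0, 0], [0, 0, 0, 1, 0, 0, 0], [0, 0, 0, 1, 0, 0, 0], [0, 0, 0, 1, 0, 0, 0], [0, 0, 0, 1, 0, 0, 0], [0, 0, 0, 1, 0, 0, 0], [0, 0, 0, 1, 0, 0, 0], [0, 0, 0, 1, 0, 0, 0], [0, 0, 0, 1, 0, 0, 0]]
  ]
}}

```text
t: 11.45
tcp_pos: [0.5209, -0.0922, 0.3394]
orientation: [-2.234, -2.207, 0.0]
ft_force: [-0.3, -0.5, -2.2]
grip_width: 0.178
grip_force: 60.2
```

Call:
{"name": "servo_tool", "arguments": {
  "rows": [
    [[0, 0, 0, 1, 0, 0, 0], [0, 0, 0, 1, 0, 0, 0], [0, 0, 0, 1, 0, 0, 0], [0, 0, 0, 1, 0, 0, 0], [0, 0, 0, 1, 0, 0, 0], [0, 0, 0, 1, 0, 0, 0], [0, 0, 0, 0.5, 0, 0, 0], [0, 0, 0, 0, 0, 0, 0], [0, 0, 0, 0, 0, 0, 0], [0, 0, 0, 0, 0, 0, 0]]
  ]
}}

```text
t: 12.7
tcp_pos: [0.5236, 0.0353, 0.3399]
orientation: [2.239, 2.204, -0.0]
ft_force: [0.1, 0.0, -1.9]
grip_width: 0.176
grip_force: 60.2
```

```bash
python3 - <<'E'
from h import *
o=arm.get_obs();print(o["tcp_pos"],o["orientation"],o["grip_width"])
ims=[]
for n in("wrist","side","scene"):
    c=arm.read_camera(n);cv2.imwrite(f"pics/{n}2.png",c["frame"][...,::-1])
    f=n=="wrist";zf=o["tcp_pos"][2]-.086-(0.082-0)*0+.004
    for k in blobs(c,f,100):
        print(n,cv2.boundingRect(k));print("  flange",dshape(c,k,o["tcp_pos"][2]-.084,.048,.024,f));print("  rim",dshape(c,k,.15,.046,.022,f))
E
```

```text
[0.52359381 0.03527719 0.33992121] [ 2.23898423e+00  2.20362325e+00 -1.04439860e-04] 0.17614448747708938
wrist (213, 163, 127, 125)
  flange {'chord': np.float64(0.0648), 'center': array([0.5326, 0.0352]), 'xdeg': np.float64(75.6), 'circ': array([0.5303, 0.0421, 0.0472])}
  rim {'chord': np.float64(0.1097), 'center': array([ 0.5331, -0.0422]), 'xdeg': np.float64(75.6), 'circ': array([ 0.5339, -0.0127,  0.0798])}
wrist (222, 0, 80, 79)
  flange {'chord': np.float64(0.0379), 'center': array([0.5302, 0.1526]), 'xdeg': np.float64(-1.7), 'circ': array([0.5236, 0.1528, 0.0258])}
  rim {'chord': np.float64(0.0641), 'center': array([0.5151, 0.175 ]), 'xdeg': np.float64(-1.5), 'circ': array([0.5225, 0.1745, 0.0437])}
side (252, 209, 35, 31)
  flange {'chord': np.float64(0.0299), 'center': array([ 0.4669, -0.2542]), 'xdeg': np.float64(112.0), 'circ': array([ 0.4665, -0.2456,  0.037 ])}
  rim {'chord': np.float64(0.0288), 'center': array([ 0.4687, -0.1633]), 'xdeg': np.float64(-14.5), 'circ': array([ 0.4851, -0.1685,  0.0438])}
side (247, 118, 42, 25)
  flange {'chord': np.float64(0.0638), 'cen
[... 462 characters left out ...]
([ 0.5799, -0.1179]), 'xdeg': np.float64(-13.2), 'circ': array([ 0.5927, -0.1211,  0.0431])}
scene (307, 168, 31, 18)
  flange {'chord': np.float64(0.0656), 'center': array([0.6367, 0.1082]), 'xdeg': np.float64(-3.7), 'circ': array([0.6327, 0.1074, 0.0395])}
  rim {'chord': np.float64(0.0668), 'center': array([0.5181, 0.178 ]), 'xdeg': np.float64(-1.2), 'circ': array([0.5217, 0.1813, 0.047 ])}
scene (261, 148, 36, 20)
  flange {'chord': np.float64(0.0813), 'center': array([0.5279, 0.037 ]), 'xdeg': np.float64(-4.7), 'circ': array([0.5307, 0.0371, 0.049 ])}
  rim {'chord': np.float64(0.0969), 'center': array([0.3903, 0.0979]), 'xdeg': np.float64(-4.6), 'circ': array([0.4002, 0.0976, 0.0584])}
```

View pics/wrist2.png

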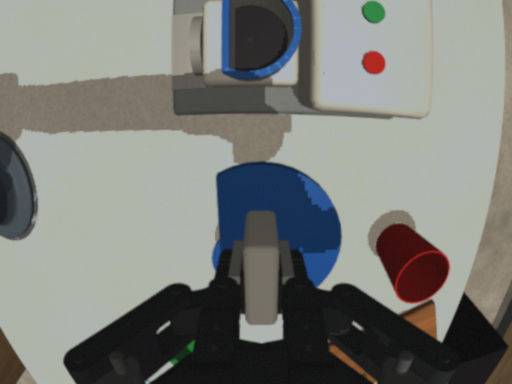

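The wrist view shows the held D pusher with its flat to the left at about column 217. The chute's D opening at (262,38) also has its flat on the left, parallel to it, and the top of the rim is cut off. I'll go closer so the whole rim shows.

Call:
{"name": "servo_tool", "arguments": {
  "rows": [
    [[0, 0, 0, 1, 0, 0, 0], [0, 0, 0, 1, 0, 0, 0], [0, 0, 0, 0.8, 0, 0, 0], [0, 0, 0, 0, 0, 0, 0], [0, 0, 0, 0, 0, 0, 0], [0, 0, 0, 0, 0, 0, 0], [0, 0, 0, 0, 0, 0, 0], [0, 0, 0, 0, 0, 0, 0], [0, 0, 0, 0, 0, 0, 0], [0, 0, 0, 0, 0, 0, 0]]
  ]
}}

```text
t: 14.1
tcp_pos: [0.5245, 0.0922, 0.3399]
orientation: [-2.237, -2.205, -0.0]
ft_force: [1.2, 0.7, -1.7]
grip_width: 0.175
grip_force: 60.2
```

```bash
python3 - <<'E'
from h import *
o=arm.get_obs();T=o["tcp_pos"];print(T,o["orientation"])
c=arm.read_camera("wrist");cv2.imwrite("pics/w3.png",c["frame"][...,::-1])
for k in blobs(c,True,300):
    x,y,w,h=cv2.boundingRect(k);print((x,y,w,h))
    for nm,z,R,f in(("flange",T[2]-.082,.048,.024),("rim",.15,.046,.022)):
        P=np.array([onz(c,*p[0],z,True)[:2] for p in k])
        # flat = 20..80% of the left side rows
        L=np.array([P[k[:,0,1]==r][:,0].min() for r in range(y,y+h)]);print(" ",nm,"left x by rows",np.round(L[::10],4),"x max",P[:,0].max().round(4),"y",P[:,1].min().round(4),P[:,1].max().round(4))
for n in("side","scene"):
    c=arm.read_camera(n);cv2.imwrite(f"pics/{n}3.png",c["frame"][...,::-1])
    for k in blobs(c,False,100):
        print(n,cv2.boundingRect(k),dshape(c,k,T[2]-.083,.048,.024))
E
```

```text
[0.52447504 0.09216891 0.33988706] [-2.23748636e+00 -2.20520266e+00 -5.19289757e-05]
(217, 163, 123, 125)
  flange left x by rows [0.5202 0.5037 0.5023 0.502  0.5021 0.5018 0.5019 0.5015 0.5016 0.5483
 0.5504 0.5521 0.5564] x max 0.5709 y 0.0625 0.1427
  rim left x by rows [0.5162 0.4878 0.4854 0.4848 0.4851 0.4845 0.4847 0.484  0.4842 0.5642
 0.5679 0.5708 0.5781] x max 0.603 y -0.0201 0.1174
(223, 40, 79, 103)
  flange left x by rows [0.5165 0.5075 0.5074 0.5073 0.5071 0.507  0.5069 0.5067 0.507  0.5068
 0.5108] x max 0.546 y 0.1537 0.2063
  rim left x by rows [0.5098 0.4943 0.4941 0.4939 0.4937 0.4935 0.4932 0.493  0.4935 0.4932
 0.4999] x max 0.5604 y 0.1364 0.2264
side (252, 209, 36, 29) {'chord': np.float64(0.0302), 'center': array([ 0.4635, -0.253 ]), 'xdeg': np.float64(75.2), 'circ': array([ 0.4659, -0.2449,  0.036 ])}
side (247, 106, 37, 32) {'chord': np.float64(0.0822), 'center': array([0.5154, 0.0552]), 'xdeg': np.float64(129.1), 'circ': array([0.5181, 0.0714, 0.0712])}
scene (211, 205, 32, 24) {'chord': np.float64(0.0411), 'center': array([ 0.6879, -0.1454]), 'xdeg': np.float64(-13.2), 'circ': array([ 0.6933, -0.1468,  0.0361])}
scene (307, 168, 31, 18) {'chord': np.float64(0.0631), 'center': array([0.6381, 0.1089]), 'xdeg': np.float64(-3.1), 'circ': array([0.6326, 0.1064, 0.0392])}
scene (282, 144, 36, 20) {'chord': np.float64(0.0757), 'center': array([0.5284, 0.0952]), 'xdeg': np.float64(-3.3), 'circ': array([0.5335, 0.0935, 0.049 ])}
```

View pics/w3.png

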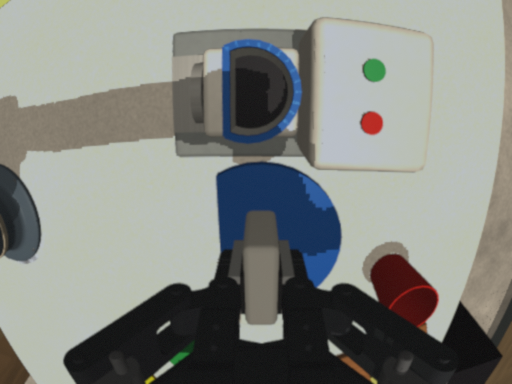

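The wrist view shows the whole rim at (262,91) and the flange flat at column 218, parallel to the rim's flat. The pusher has to move about -10 mm in x and +86 mm in y to be over the chute.

Call:
{"name": "servo_tool", "arguments": {
  "rows": [
    [[0, 0, 0, 1, -0.14, 0, 0], [0, 0, 0, 1, -0.14, 0, 0], [0, 0, 0, 1, -0.14, 0, 0], [0, 0, 0, 1, -0.14, 0, 0], [0, 0, 0, 0.3, 0, 0, 0], [0, 0, 0, 0, 0, 0.5, 0], [0, 0, 0, 0, 0, 0.5, 0], [0, 0, 0, 0, 0, 0.5, 0], [0, 0, 0, 0, 0, 0.3, 0], [0, 0, 0, 0, 0, 0, 0]]
  ]
}}

```text
t: 15.5
tcp_pos: [0.5143, 0.1781, 0.3033]
orientation: [-2.238, -2.205, 0.002]
ft_force: [0.1, -0.1, -1.9]
grip_width: 0.179
grip_force: 60.1
```

```bash
python3 - <<'E'
from h import *
a=arm.read_camera("side")["frame"][70:190,190:340,::-1];b=arm.read_camera("scene")["frame"][100:220,240:390,::-1]
cv2.imwrite("pics/m4.png",cv2.resize(np.hstack([a,b]),None,fx=2.6,fy=2.6,interpolation=cv2.INTER_CUBIC))
E
```

```text
(no output)
```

View pics/m4.png

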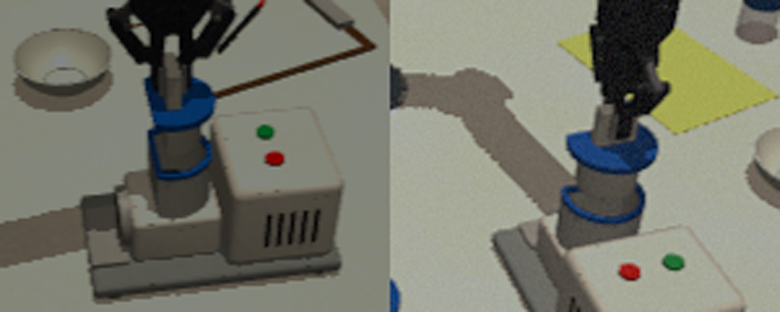

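Both crops show the stem centred over the blue rim with the flats parallel. Lowering in small steps.

Call:
{"name": "servo_tool", "arguments": {
  "rows": [
    [[0, 0, 0, 0, 0, 0.3, 0], [0, 0, 0, 0, 0, 0.3, 0], [0, 0, 0, 0, 0, 0.3, 0], [0, 0, 0, 0, 0, 0.3, 0], [0, 0, 0, 0, 0, 0.2, 0], [0, 0, 0, 0, 0, 0, 0], [0, 0, 0, 0, 0, 0, 0], [0, 0, 0, 0, 0, 0, 0], [0, 0, 0, 0, 0, 0, 0], [0, 0, 0, 0, 0, 0, 0]]
  ]
}}

```text
t: 16.85
tcp_pos: [0.5145, 0.1784, 0.276]
orientation: [-2.237, -2.205, -0.0]
ft_force: [-0.3, 0.9, -1.8]
grip_width: 0.181
grip_force: 60.1
```

Call:
{"name": "servo_tool", "arguments": {
  "rows": [
    [[0, 0, 0, 0, 0, 0.3, 0], [0, 0, 0, 0, 0, 0.3, 0], [0, 0, 0, 0, 0, 0.3, 0], [0, 0, 0, 0, 0, 0.3, 0], [0, 0, 0, 0, 0, 0.3, 0], [0, 0, 0, 0, 0, 0, 0], [0, 0, 0, 0, 0, 0, 0], [0, 0, 0, 0, 0, 0, 0], [0, 0, 0, 0, 0, 0, 0], [0, 0, 0, 0, 0, 0, 0]]
  ]
}}

```text
t: 18.1
tcp_pos: [0.5146, 0.1784, 0.246]
orientation: [-2.237, -2.205, -0.001]
ft_force: [0.3, -0.1, -1.1]
grip_width: 0.176
grip_force: 60.1
```

Call:
{"name": "servo_tool", "arguments": {
  "rows": [
    [[0, 0, 0, 0, 0, 0.1, 0], [0, 0, 0, 0, 0, 0.1, 0], [0, 0, 0, 0, 0, 0.05, 0], [0, 0, 0, 0, 0, 0, 0], [0, 0, 0, 0, 0, 0, 0], [0, 0, 0, 0, 0, 0, 0], [0, 0, 0, 0, 0, 0, 0], [0, 0, 0, 0, 0, 0, 0], [0, 0, 0, 0, 0, 0, 0], [0, 0, 0, 0, 0, 0, 0]]
  ]
}}

```text
t: 19.35
tcp_pos: [0.5145, 0.1784, 0.2409]
orientation: [-2.237, -2.205, -0.0]
ft_force: [-0.1, 0.4, -0.9]
grip_width: 0.181
grip_force: 60.1
```

Call:
{"name": "servo_tool", "arguments": {
  "rows": [
    [[0, 0, 0, 0, 0, 0, 0.3], [0, 0, 0, 0, 0, 0, 0.6], [0, 0, 0, 0, 0, 0, 0.6], [0, 0, 0, 0, 0, 0, 0.6], [0, 0, 0, 0, 0, 0, 0.6], [0, 0, 0, 0, 0, -0.5, 0.6], [0, 0, 0, 0, 0, -1, 0.6], [0, 0, 0, 0, 0, -1, 0.6], [0, 0, 0, 0, 0, -1, 0.6], [0, 0, 0, 0, 0, -1, 0.6]]
  ]
}}

```text
t: 20.6
tcp_pos: [0.5146, 0.1782, 0.3323]
orientation: [2.238, 2.205, 0.001]
ft_force: [0.7, 0.7, 0.4]
grip_width: 0.598
grip_force: 0.0
```

Call:
{"name": "servo_tool", "arguments": {
  "rows": [
    [[0, 0, 0, 0, 0, -1, 0.6], [0, 0, 0, 0, 0, -1, 0.6], [0, 0, 0, 0, 0, -0.5, 0.6], [0, 0, 0, 0, 0, 0, 0.6], [0, 0, 0, 0, 0, 0, 0.6], [0, 0, 0, 0, 0, 0, 0.6], [0, 0, 0, 0, 0, 0, 0.6], [0, 0, 0, 0, 0, 0, 0.6], [0, 0, 0, 0, 0, 0, 0.6], [0, 0, 0, 0, 0, 0, 0.6]]
  ]
}}

```text
t: 21.85
tcp_pos: [0.5145, 0.1783, 0.3809]
orientation: [-2.237, -2.205, -0.0]
ft_force: [-0.7, -0.2, 0.3]
grip_width: 0.601
grip_force: 0.0
```

```bash
python3 - <<'E'
from h import *
c=arm.read_camera("wrist");d=arm.read_camera("side")
for k in blobs(c,True,300): print(cv2.boundingRect(k),dshape(c,k,.157,.048,.024,True))
for k in blobs(d): print("side",cv2.boundingRect(k),dshape(d,k,.157,.048,.024))
a=cv2.resize(c["frame"][...,::-1],(400,300));b=cv2.resize(d["frame"][70:190,190:350,::-1],(400,300))
cv2.imwrite("pics/m5.png",np.hstack([a,b]))
E
```

```text
(229, 294, 53, 40) {'chord': np.float64(0.0272), 'center': array([ 0.5122, -0.0054]), 'xdeg': np.float64(178.3), 'circ': array([ 0.5049, -0.0043,  0.0362])}
(238, 131, 70, 89) {'chord': np.float64(0.0805), 'center': array([0.5161, 0.1799]), 'xdeg': np.float64(-0.6), 'circ': array([0.5151, 0.1809, 0.0476])}
side (252, 209, 36, 29) {'chord': np.float64(0.0332), 'center': array([ 0.4807, -0.1858]), 'xdeg': np.float64(75.0), 'circ': array([ 0.4838, -0.172 ,  0.042 ])}
side (246, 117, 26, 20) {'chord': np.float64(0.0753), 'center': array([0.5162, 0.1837]), 'xdeg': np.float64(-2.7), 'circ': array([0.5163, 0.1801, 0.0479])}
```

View pics/m5.png

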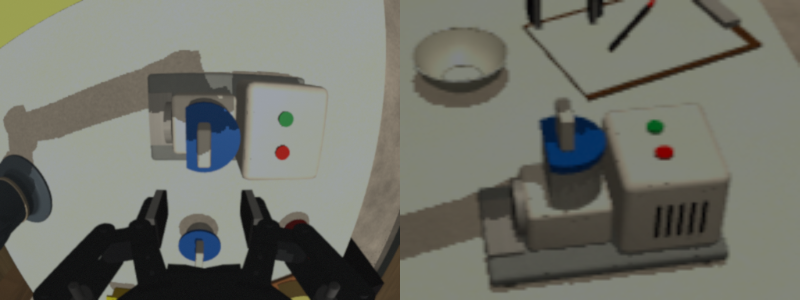

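The flange sits flat on the rim with its flat aligned: wrist half at about (213,137), side half at about (572,143). The gripper is clear, so I'm handing in.

```bash
python3 -c "
from rig import arm
print(arm.finish_job())"
```

```text
the job is handed in; nothing more can be done
None
```

The D-shaped pusher is in the chute, released, with its flange on the rim and the flats aligned in the last pictures; the arm touched neither the round pusher nor the cup, and the job was handed in at about 22 s (no verdict came back).

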